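Fetch the dressing pot from behind the spice shakers

ROBOT

A 6-joint arm with a two-finger parallel gripper is mounted at the origin on the work surface. World frame = base frame: x ahead of the robot, y to its left, z up, the work surface at z = 0. Lengths are in mm, angles in rad, forces in N, time in s.
With the tool pointing down it reaches from about 350 to 975 mm from the base axis. Payload 7.1 kg.
Tool frame: the origin (TCP) lies at the very end of the fingers, on their centre line; the grasp point (between the pads) lies 19 mm behind it (hold_point_z is the distance from the TCP to the grasp point, in mm); z points along the fingers, y is the line along which they close (so a half turn about z gives the same grasp; the last joint's range is limited). The gripper opens to 88 mm and grips with 3 to 60 N. Pads are 20 mm wide; open, the fingers measure 115 mm over their backs; the gripper's body (75 mm by 178 mm) begins 61 mm behind the grasp point.
Start: joints at [1.147, 0.423, 1.63, -0, 1.089, -0.019], TCP at [246.114, 574.485, 222.675] pointing down, gripper open.
Joint ranges: [-3, 3], [-0.9, 2.11], [0.09, 2.58], [-1.31, 4.45], [0.11, 2.69], [-2.54, 2.54]. Speed limits (rad/s): [2.39, 2.39, 3.01, 3.14, 3.14, 3.14].

INTERFACE

Orientations are given as a rotation vector (axis times angle).
In Python, from bench import observe, capture, camera_model, close_job, outline_of, hold_point_z gives the robot as it stands.
- The arm moves only by the shell command python3 -m crank 'ROWS' [FORCE]. ROWS is a JSON list of rows, 1 to 20 of them, each of 5 numbers: the finger opening in mm, then dx, dy, dz in mm, then a turn about the tool's z in rad; each row is the pose to reach, as a shift and turn from the pose commanded when the command began, along the tool's axes at that moment; what a row does not reach only later rows make up. A row lasts 1/12 s, in which the tool goes at most 41.7 mm and 0.125 rad, less where a joint would pass 70% of its speed; a pose out of reach is approached as far as the arm can. The fingers move at their own pace and stop on an object; FORCE is the grip in N (left out, the last holds). Time passes only in rows, so rows that do not move let the fingers close. It prints the time, the measured TCP pose, the force, the opening and the grip force at its end.
- observe(): the state, without advancing time (a new reading comes with each control period).
- capture(name): name is "scene" or "top" or "wrist"; returns the picture (400x640x3 uint8, red, green, blue); there is no depth.
- camera_model(name): a dict with "fx", "fy", "cx", "cy" (pixels), "k1" (the pictures are not rectified: a ray, as slopes to the right and down, at radius r is drawn at 1 + k1 r^2 times it, then the intrinsics apply), "world_to_cam" (4x4, takes a point from world to camera coordinates). Camera axes: x right, y down, z forward; pixel columns grow to the right and rows downward; lengths in mm; the calibration is good to about 2 mm. A picture is of the moment at which its call begins: read the wrist's pose just before it. camera_model takes no time and is no camera call; for the wrist camera it gives the pose at the moment of the call.
- close_job(): hands the job in; it is judged then, once.
Trained networks look in the newest picture that a camera, given by its name, has taken for a name from the list of things; names that differ only in an ending like _2 or _b are one class to them, and where a whole thing is asked for, a point or a joint stands for the part that bears it (a point fixed in the world has none). Each returns a list of dicts, best first, with "conf" (0 to 1); they miss things now and then, are a little off and sometimes report something else, mostly with a low value. They report only what shows in the picture. A call takes as long as a camera call.
- outline_of(camera, thing): "pixels" (400x640 bool, what is visible of it) and "pixel" ([column, row] in pixels, amid what is visible of it).
The state is a dict: "t": time; "joint_positions": joint angles; "qd": joint speeds; "joint_efforts": joint torques, N m; "tool_pos": TCP position; "eef_rot": TCP orientation; "ft_force": force on the tool from outside, world axes, zero at the start; "torque": the same for the moment, N m; "opening": finger opening in mm; "grip_force": force on a finger pad.
Only numpy, scipy, OpenCV 4.12 (cv2) and the standard library are available. Lean on these libraries where they do the work, as an engineer would, in place of code of your own. Each camera call takes 0.05 s, during which the arm holds its last target. There are 200 camera calls.

TASK

Pack the little steel dressing pot for lunch: it stands at the back of the grey spice shelf, behind the three glass shakers, so first clear all three shakers onto the wooden tray, then stand the pot in the small compartment of the open red bento box. Only after that, put every shaker back into the very slot it came from. Keep the shakers upright all the time, set everything down gently, and leave the toothpick holder, the soup cup and the chopsticks where they are.

Things in the scene. Friction and masses are not known exactly. Their poses are not given: they have to be found in the camera images.
- slim_shaker: Slim round glass shaker with a steel cap, empty, the tallest: diameter 40, height 112 in all (cap = top 22, same diameter), straight sides. Origin: centre of its underside; z up. At the start it stands in one of the three front slots of the shelf, a different one each time. Mass 100 to 200 g. Sizes in mm.
- square_shaker: Square glass shaker with a steel cap, empty: 44 x 44 with straight upright sides along its own x and y, height 96 in all (cap = top 20). It starts square to the shelf within 0.1 rad. Origin: centre of its underside; z up. At the start it stands in one of the three front slots of the shelf, a different one each time. Mass 100 to 200 g. Sizes in mm.
- stout_shaker: Stout round glass shaker with a steel cap, empty, the shortest and thickest: diameter 50, height 84 in all (cap = top 18), straight sides. Origin: centre of its underside; z up. At the start it stands in one of the three front slots of the shelf, a different one each time. Mass 100 to 200 g. Sizes in mm.
- pot: Small round lidded steel dressing pot: diameter 47, straight sides up to 32, with a ball knob (diameter 10) up to 41. Origin: centre of its underside; z up. At the start it stands in the rear trough of the shelf, in the left or the right half, behind the shakers. About 90 g. Sizes in mm.
- toothpicks: Round dark wooden holder with toothpicks: diameter 36, height 45 (sticks to 58). Loose; it stands in the other half of the rear trough, 100 or more from the pot, and stays there. Origin: centre of its underside. Sizes in mm.
- shelf: Grey spice shelf, fixed at the far counter edge, square to the world, 140 (x) by 236 (y). Origin: centre of underside, on the counter; x away from robot, y left. Floor 12 above counter. Front: 3 open slots, inside 70 (x) by 72 to 74 (y), centred x -31, y +76, 0, -76. Rear: one long trough 58 (x) inside, centred x +37. Walls 4 thick, tops 30 above counter; back wall 57. Sizes in mm.
- tray: Low light-wood tray (fixed), the side area: 140 (x) by 260 (y) outside, walls 5 thick and 18 high, floor 5 thick, empty at the start. Origin: centre of its underside; its y is the long side. Left or right of the middle, turned up to 0.25 rad. Sizes in mm.
- bento: Red two-tier bento box, no lid, fixed, 125 (x) by 190 (y), 90 high. Origin: centre of underside, on the counter. Open upper tier: walls 4 thick, floor 52 above counter. A 4 thick divider at y +25, top 86 above counter, leaves a small compartment 117 (x) by 64 (y), centred x 0, y +59; the large one is at -y. On the side where the tray is not, turned up to 0.25 rad. Sizes in mm.
- soup_cup: White ceramic soup cup, a loose bystander: diameter 92 at the rim, height 65, standing between tray and bento box. Origin: centre of its underside. Sizes in mm.
- chopsticks: Pair of steel cooking chopsticks joined at one end, 230 long, 20 wide, 7 thick, a loose bystander lying flat on the counter to the left of the shelf. Origin: centre of its underside, x along its length. Sizes in mm.

How it is judged:
By the outcome, as a careful person would: the job done as asked, in the order asked, and still so for the second after the job is handed in, with the robot touching nothing.
It also fails if it takes over 147 s, if anything falls off the work surface, if the arm or the gripper's body presses on something with over 40 N, if the wrist force passes 120 N, or if a joint passes its speed limit or range.

## Working session

There is one attempt and no reset: what is moved stays moved. The work goes in short steps, Python scripts to look and compute and a shell command to move; the robot and the scene stay as the last step left them, time stands still between calls to the robot, and variables do not carry over. Pictures are saved under pics/ and viewed, at most 14 in all, crops included, and the job is handed in when it is done.

```bash
ls; mkdir -p pics; python3 - <<'E'
from bench import *
import cv2,numpy as np
for c in ("scene","top"):
    im=capture(c); cv2.imwrite(f"pics/{c}0.png",im[:,:,::-1])
    m=camera_model(c); W=np.array(m["world_to_cam"]); print(c,{k:m[k] for k in("fx","fy","cx","cy","k1")},(-W[:3,:3].T@W[:3,3]).round(),W[2,:3].round(2))
    for n in "slim_shaker square_shaker stout_shaker pot toothpicks shelf tray bento soup_cup chopsticks".split():
        for d in outline_of(c,n)[:2]: print(n,round(d["conf"],2),np.round(d["pixel"]),d["pixels"].sum())
s=observe();print(s)
print(hold_point_z)
E
```

```text
pics
scene {'fx': 437.7326383055209, 'fy': 437.7326383055209, 'cx': 315.88898256279685, 'cy': 201.79048766379864, 'k1': -0.12315738510484982} [1115. -483.  663.] [-0.53  0.57 -0.63]
slim_shaker 0.79 [262. 253.] 1086
square_shaker 0.83 [313. 210.] 1212
pot 0.96 [290. 269.] 401
toothpicks 0.85 [328. 238.] 353
shelf 0.89 [310. 268.] 5720
shelf 0.52 [290. 235.] 1032
tray 0.61 [315. 165.] 3210
bento 0.58 [150. 252.] 7565
soup_cup 0.91 [257. 199.] 1220
chopsticks 0.7 [420. 169.] 456
chopsticks 0.41 [149. 251.] 7659
top {'fx': 421.8644947102481, 'fy': 421.8644947102481, 'cx': 321.451392222883, 'cy': 202.18201960851303, 'k1': 0.004035867436534492} [ 310.  102. 1144.] [ 0.23 -0.02 -0.97]
slim_shaker 0.79 [395. 173.] 437
slim_shaker 0.41 [343. 160.] 195
square_shaker 0.85 [339. 177.] 427
stout_shaker 0.58 [368. 177.] 406
stout_shaker 0.31 [266. 254.] 5148
pot 0.55 [384. 157.] 259
toothpicks 0.77 [342. 160.] 181
shelf 0.71 [364. 162.] 2908
bento 0.78 [459. 236.] 4184
soup_cup 0.7 [358. 233.] 957
chopsticks 0.74 [208. 171.] 439
{'t': 1.1, 'joint_positions': array([ 1.14697281e+00,  4.23092909e-01,  1.62990116e+00,  4.40104666e-06,
        1.08858161e+00, -1.90282118e-02]), 'qd': array([-4.35892938e-04,  1.90208646e-03,  1.35528660e-03,  1.51231593e-03,
        2.52020736e-05, -3.70749440e-04]), 'joint_efforts': array([-1.18906857e-03, -5.44581342e+01, -2.74051809e+01,  6.45228289e-02,
        1.67169690e-02, -3.70328689e-05]), 'tool_pos': array([246.13125369, 574.48343871, 222.67903611]), 'eef_rot': array([-6.31521735e-01, -3.07746393e+00, -2.73560254e-05]), 'ft_force': array([-0.31450196,  0.31231169, -0.13613206]), 'torque': array([-0.02704262,  0.00142564,  0.06080874]), 'grip_force': 0.0, 'opening': 88.01880583727701}
18.700000000000003
```

View pics/scene0.png

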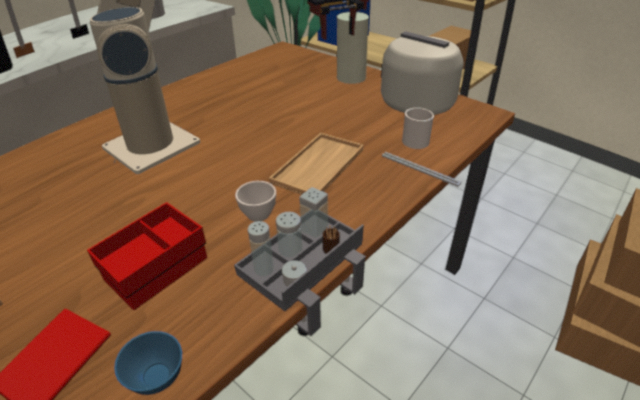

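View pics/top0.png

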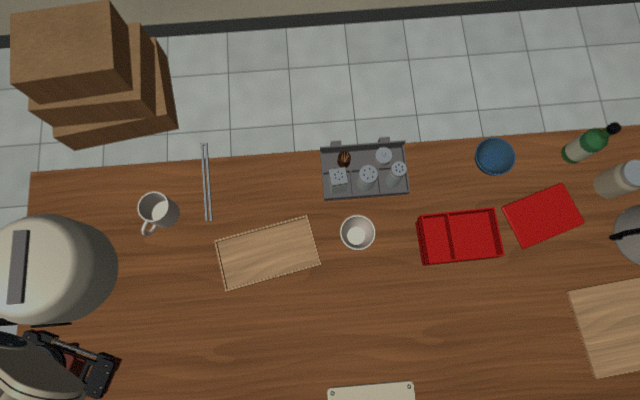

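Top view: the slots hold square (338,177, +y), stout (368,177, middle) and slim (397,173, -y). The pot is at the right rear (384,156) and the toothpicks at the left rear (344,159). The tray is on the left (267,252) and the bento on the right, with its small compartment at its left end (434,238). The network labelled the tray "stout_shaker" at 0.31.

```bash
cat > h.py <<'E'
from bench import *
import cv2,numpy as np
from scipy.optimize import minimize
def proj(m,P):
    W=np.array(m["world_to_cam"]);C=np.c_[P,np.ones(len(P))]@W.T
    s=C[:,:2]/C[:,2:3];s=s*(1+m["k1"]*(s**2).sum(1,keepdims=True))
    return s*[m["fx"],m["fy"]]+[m["cx"],m["cy"]]
def box(a,b,h,z0=0): return np.array([[x,y,z] for x in(-a/2,a/2) for y in(-b/2,b/2) for z in(z0,h)],float)
def cyl(d,h,z0=0):
    t=np.arange(0,6.28,.2);return np.vstack([np.c_[d/2*np.cos(t),d/2*np.sin(t),0*t+z] for z in(z0,h)])
sh=np.vstack([box(140,236,30),box(4,236,57)+[68,0,0]])
M=dict(slim_shaker=cyl(40,112),square_shaker=box(44,44,96),stout_shaker=cyl(50,84),pot=np.vstack([cyl(47,32),cyl(8,41)]),toothpicks=np.vstack([cyl(36,45),cyl(20,58)]),shelf=sh,tray=box(140,260,18),bento=box(125,190,90),soup_cup=np.vstack([cyl(92,65,64),cyl(50,5)]))
def place(P,q,z): 
    c,s=np.cos(q[2]),np.sin(q[2]);return P@np.array([[c,s,0],[-s,c,0],[0,0,1]])+[q[0],q[1],z]
def hull(p): return cv2.convexHull(p.astype(np.float32))
def big(mask):
    n,l,st,_=cv2.connectedComponentsWithStats(mask.astype(np.uint8));return l==1+np.argmax(st[1:,4])
def fit(name,views,q0,z=0,yaw=False):
    """views: list of (model,mask); hull-overlap fit of x,y(,yaw)"""
    H=[]
    for m,k in views:
        ys,xs=np.nonzero(big(k));H.append((m,hull(np.c_[xs,ys])))
    def f(v):
        q=[v[0]*10,v[1]*10,v[2]*.1 if yaw else q0[2]];e=0
        for m,h in H:
            g=hull(proj(m,place(M[name],q,z)));i=cv2.intersectConvexConvex(g,h)[0];A=cv2.contourArea
            e+=1-i/(A(g)+A(h)-i+1e-9)+1e-3*np.hypot(*(g.mean(0)-h.mean(0))[0])
        return e/len(H)
    v0=np.array([q0[0]/10,q0[1]/10]+([q0[2]*10] if yaw else []))
    r=minimize(f,v0,method="Nelder-Mead",options=dict(initial_simplex=np.vstack([v0]+[v0+d for d in 3*np.eye(len(v0))])))
    x=r.x;return np.r_[x[0]*10,x[1]*10,x[2]*.1 if yaw else q0[2]].round(3),round(r.fun,3)
def ray(m,px,z):
    "world point on plane z seen at pixel"
    f=lambda v:((proj(m,np.array([[v[0],v[1],z]]))[0]-px)**2).sum()
    return minimize(f,[600,0],method="Nelder-Mead",options=dict(xatol=.05,fatol=1e-6,maxiter=2000)).x
E
python3 - <<'E'
from h import *
for c in("top","scene"): capture(c)
mt,ms=camera_model("top"),camera_model("scene")
g=lambda c,n,i=0:(outline_of(c,n)+[None]*3)[i]
for n,z,yaw,h in [("shelf",0,0,30),("tray",0,1,18),("bento",0,1,90),("soup_cup",0,0,65),("slim_shaker",12,0,90),("square_shaker",12,0,90),("stout_shaker",12,0,80),("pot",12,0,40),("toothpicks",12,0,50)]:
    for cs in (("top",),("scene",)):
        V=[];d=g(cs[0],n)
        if n=="tray" and cs[0]=="top":
            d=[e for e in outline_of("top","tray")+outline_of("top","stout_shaker") if e["pixels"].sum()>4000];d=d[0] if d else None
        if d is None: print(n,cs,"missed");continue
        m=dict(top=mt,scene=ms)[cs[0]];q=ray(m,d["pixel"],h/2+z)
        print(n,cs[0],round(d["conf"],2),*fit(n,[(m,d["pixels"])],[*q,0],z,yaw))
E
```

```text
shelf top 0.85 [660.693 -43.645   0.   ] 0.077
shelf scene 0.79 [693.535 -50.823   0.   ] 0.304
tray top 0.85 [4.56763e+02 2.37109e+02 1.92000e-01] 0.015
tray scene 0.58 [4.58255e+02 2.38960e+02 1.99000e-01] 0.058
bento top 0.55 [ 4.51440e+02 -2.65004e+02  2.80000e-02] 0.025
bento scene 0.68 [ 4.51704e+02 -2.60575e+02  4.10000e-02] 0.028
soup_cup top 0.62 [483.636  -3.541   0.   ] 0.031
soup_cup scene 0.83 [488.633  -3.716   0.   ] 0.071
slim_shaker top 0.7 [ 626.246 -119.31     0.   ] 0.07
slim_shaker scene 0.65 [ 630.018 -117.619    0.   ] 0.076
square_shaker top 0.62 [625.555  33.438   0.   ] 0.072
square_shaker scene 0.87 [623.853  36.606   0.   ] 0.132
stout_shaker top 0.83 [628.085 -45.014   0.   ] 0.172
stout_shaker scene 0.94 [628.745 -42.757   0.   ] 0.079
pot top 0.53 [696.256 -99.757   0.   ] 0.132
pot scene 0.59 [691.451 -95.293   0.   ] 0.4
toothpicks top 0.54 [695.87   10.012   0.   ] 0.413
toothpicks scene 0.85 [693.342  13.399   0.   ] 0.288
```

```bash
cat >> h.py <<'E'
from scipy.spatial.transform import Rotation as Ro
def go(x,y,z,yaw=None):
    "tool-axis shift and turn to a world pose; yaw = world heading of tool y (mod pi)"
    s=observe();R=Ro.from_rotvec(s["eef_rot"]).as_matrix();p=s["tool_pos"]
    d=R.T@(np.array([x,y,z])-p);h=np.arctan2(R[1,1],R[0,1])
    t=0 if yaw is None else -((yaw-h+np.pi/2)%np.pi-np.pi/2)
    print("shift",d.round(1),"turn",round(t,3),"heading",round(h,3),"q6",round(s["joint_positions"][5],2),"rows>=",int(np.ceil(max(np.linalg.norm(d)/41.7,abs(t)/.125))))
E
python3 - <<'E'
from h import *
go(520,-44,330,0)
s=observe();R=Ro.from_rotvec(s["eef_rot"]).as_matrix();W=np.array(camera_model("wrist")["world_to_cam"])
print("cam in tool",(R.T@(-W[:3,:3].T@W[:3,3]-s["tool_pos"])).round(),"dir",(R.T@W[2,:3]).round(2),R.round(2))
E
```

```text
shift [-495.3 -460.7 -107.3] turn 1.166 heading 1.166 q6 -0.02 rows>= 17
cam in tool [  70.   -0. -161.] dir [-0.25 -0.    0.97] [[-0.92  0.39  0.  ]
 [ 0.39  0.92  0.  ]
 [ 0.    0.   -1.  ]]
```

```bash
python3 - <<'E'
from h import *
go(640,-5,300,0)
E
```

```text
shift [-590.3 -377.6  -77.3] turn 1.166 heading 1.166 q6 -0.02 rows>= 17
```

```bash
python3 -m crank '[[62,-590,-378,-77,1.166],[62,-590,-378,-77,1.166],[62,-590,-378,-77,1.166],[62,-590,-378,-77,1.166],[62,-590,-378,-77,1.166],[62,-590,-378,-77,1.166],[62,-590,-378,-77,1.166],[62,-590,-378,-77,1.166],[62,-590,-378,-77,1.166],[62,-590,-378,-77,1.166],[62,-590,-378,-77,1.166],[62,-590,-378,-77,1.166],[62,-590,-378,-77,1.166],[62,-590,-378,-77,1.166],[62,-590,-378,-77,1.166],[62,-590,-378,-77,1.166],[62,-590,-378,-77,1.166],[62,-590,-378,-77,1.166],[62,-590,-378,-77,1.166],[62,-590,-378,-77,1.166]]'
python3 - <<'E'
from h import *
m=camera_model("wrist");im=capture("wrist");cv2.imwrite("pics/w1.png",im[:,:,::-1])
for n,z,q,yaw in [("shelf",0,(660,-44,0),0),("slim_shaker",12,(628,-119,0),0),("square_shaker",12,(625,34,0),1),("stout_shaker",12,(628,-44,0),0),("pot",12,(695,-98,0),0),("toothpicks",12,(694,12,0),0)]:
    for d in outline_of("wrist",n)[:1]:print(n,round(d["conf"],2),np.round(d["pixel"]),*fit(n,[(m,d["pixels"])],q,z,yaw))
E
```

```text
t: 3.87
tool_pos: [639.0, -5.2, 299.2]
eef_rot: [-2.221, -2.22, 0.001]
ft_force: [0.1, 1.5, 0.2]
opening: 61.8
grip_force: 0.0
shelf 0.78 [347. 174.] [659.852 -43.02    0.   ] 0.138
slim_shaker 0.62 [311. 263.] [ 629.557 -116.637    0.   ] 0.072
square_shaker 0.69 [309. 136.] [6.27903e+02 3.52540e+01 8.70000e-02] 0.054
stout_shaker 0.65 [313. 203.] [630.62  -43.075   0.   ] 0.045
pot 0.9 [358. 234.] [695.518 -98.563   0.   ] 0.097
toothpicks 0.76 [363. 154.] [695.026  10.506   0.   ] 0.079
```

View pics/w1.png

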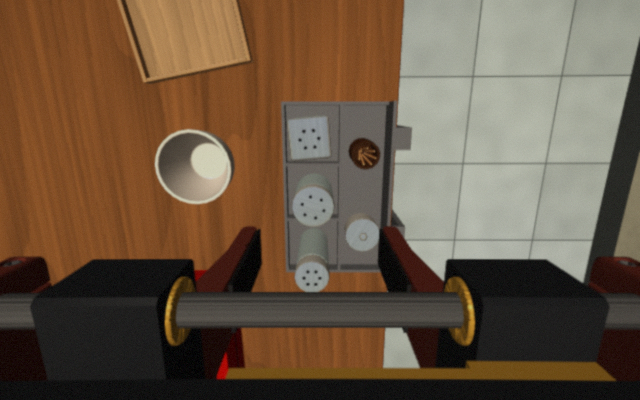

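The wrist fits agree with the top and scene fits within 3 mm: square (309,136) is turned about 0.09 rad, stout is at (313,203), slim at (311,263), pot at (358,234). I'll take the slim shaker first.

```bash
python3 -m crank '[[62,-112,-10,95,0],[62,-112,-10,95,0],[62,-112,-10,95,0],[62,-112,-10,95,0],[62,-112,-10,130,0],[62,-112,-10,170,0],[62,-112,-10,210,0],[62,-112,-10,229,0],[62,-112,-10,229,0],[62,-112,-10,229,0],[34,-112,-10,229,0],[34,-112,-10,229,0],[34,-112,-10,229,0],[34,-112,-10,229,0],[34,-112,-10,229,0],[34,-112,-10,229,0]]' 15
python3 - <<'E'
from h import *
import numpy as np
c,s=np.cos(.195),np.sin(.195)
for o in(-75,0,75):print(o,round(457.5-s*o,1),round(238+c*o,1))
go(457.5+.194*75,238-.98*75,200,.195)
E
```

```text
t: 5.55
tool_pos: [630.5, -117.5, 72.5]
eef_rot: [2.22, 2.22, 0.002]
ft_force: [-1.1, -0.4, 7.4]
opening: 39.7
grip_force: 15.0
-75 472.0 164.4
0 457.5 238.0
75 443.0 311.6
shift [ 281.9 -158.2 -128. ] turn -0.195 heading 0.0 q6 -0.2 rows>= 9
```

```bash
python3 -m crank '[[34,0,0,-10,0],[34,0,0,-25,0],[34,0,0,-45,0],[34,0,0,-70,0],[34,0,0,-100,0],[34,0,0,-130,0],[34,0,0,-130,0]]'
python3 - <<'E'
from h import *
go(443,311.6,70,.195)
E
```

```text
t: 6.13
tool_pos: [633.0, -118.0, 208.0]
eef_rot: [2.215, 2.215, 0.009]
ft_force: [0.5, -0.7, -0.6]
opening: 39.7
grip_force: 15.0
shift [ 429.9 -191.4  135.1] turn -0.195 heading 0.0 q6 -0.2 rows>= 12
```

```bash
python3 -m crank '[[34,20,-9,0,0],[34,55,-25,0,0],[34,95,-42,0,-0.05],[34,130,-58,0,-0.1],[34,170,-75,0,-0.15],[34,205,-91,0,-0.195],[34,240,-107,0,-0.195],[34,275,-122,0,-0.195],[34,310,-138,0,-0.195],[34,345,-153,0,-0.195],[34,380,-169,0,-0.195],[34,405,-180,0,-0.195],[34,420,-187,0,-0.195],[34,429,-191,0,-0.195],[34,429,-191,0,-0.195],[34,429,-191,0,-0.195],[34,429,-191,0,-0.195]]'
python3 - <<'E'
from h import *
go(443,311.6,67,.195)
m=camera_model("wrist");im=capture("wrist");cv2.imwrite("pics/w2.png",im[:,:,::-1])
for d in outline_of("wrist","tray")[:1]:print(round(d["conf"],2),*fit("tray",[(m,d["pixels"])],(457,238,.2),0,1))
E
```

```text
t: 7.55
tool_pos: [438.9, 310.7, 200.6]
eef_rot: [1.995, 2.426, -0.001]
ft_force: [-0.4, -0.2, -0.8]
opening: 39.9
grip_force: 15.0
shift [1.000e-01 4.300e+00 1.336e+02] turn -0.001 heading 0.194 q6 0.4 rows>= 4
0.87 [4.58096e+02 2.38784e+02 1.99000e-01] 0.487
```

View pics/w2.png

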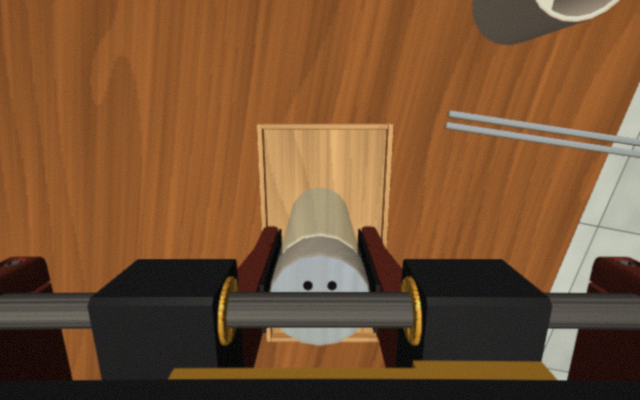

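Slim is held upright over the tray, centred between the walls. Lowering.

```bash
python3 -m crank '[[34,0,4,30,0],[34,0,4,65,0],[34,0,4,100,0],[34,0,4,118,0],[34,0,4,126,0],[34,0,4,130,0],[34,0,4,131,0],[34,0,4,131,0],[34,0,4,131,0]]'; python3 -m crank '[[34,0,0,1,0],[34,0,0,2,0],[34,0,0,2.5,0],[34,0,0,3,0],[34,0,0,3.5,0],[34,0,0,4,0],[34,0,0,4,0]]'
```

```text
t: 8.4
tool_pos: [443.5, 313.0, 71.1]
eef_rot: [1.994, 2.426, 0.004]
ft_force: [-0.0, 0.3, -1.3]
opening: 39.8
grip_force: 15.0
t: 8.98
tool_pos: [442.4, 312.4, 65.6]
eef_rot: [-1.995, -2.427, 0.0]
ft_force: [0.4, 0.4, -1.2]
opening: 40.0
grip_force: 15.0
```

```bash
python3 -m crank '[[34,0,0,1,0],[34,0,0,1,0],[34,0,0,1,0]]'; python3 -m crank '[[34,0,0,1,0],[34,0,0,1,0],[34,0,0,1,0]]';
```

```text
t: 9.23
tool_pos: [442.5, 312.5, 65.4]
eef_rot: [-1.995, -2.427, 0.0]
ft_force: [-2.5, -0.5, 8.3]
opening: 39.8
grip_force: 15.0
t: 9.48
tool_pos: [442.5, 312.6, 65.0]
eef_rot: [-1.995, -2.427, -0.0]
ft_force: [-4.2, -2.1, 15.1]
opening: 39.8
grip_force: 15.0
```

```bash
python3 -m crank '[[34,0,0,-2,0],[64,0,0,-2,0],[64,0,0,-2,0],[64,0,0,-2,0],[64,0,0,-2,0],[64,0,0,-30,0],[64,0,0,-70,0],[64,0,0,-110,0],[64,0,0,-140,0],[64,0,0,-140,0],[64,0,0,-140,0]]'
python3 - <<'E'
from h import *
go(630,-43.5,56,0)
m=camera_model("wrist");capture("wrist")
for d in outline_of("wrist","slim_shaker")[:1]:print(round(d["conf"],2),*fit("slim_shaker",[(m,d["pixels"])],(443,312,0),5))
E
```

```text
t: 10.4
tool_pos: [443.4, 313.1, 205.3]
eef_rot: [1.994, 2.426, 0.006]
ft_force: [-0.6, -1.3, -0.2]
opening: 63.6
grip_force: 0.0
shift [-386.2  113.4  149.2] turn 0.195 heading 0.195 q6 0.4 rows>= 11
0.75 [442.591 312.681   0.   ] 0.074
```

```bash
python3 -m crank '[[64,-386,113,0,0.195],[64,-386,113,0,0.195],[64,-386,113,0,0.195],[64,-386,113,0,0.195],[64,-386,113,0,0.195],[64,-386,113,0,0.195],[64,-386,113,0,0.195],[64,-386,113,0,0.195],[64,-386,113,0,0.195],[64,-386,113,0,0.195],[64,-386,113,0,0.195],[64,-386,113,0,0.195],[64,-386,113,0,0.195],[64,-386,113,0,0.195]]'
python3 - <<'E'
from h import *
go(630,-43.5,56,0)
m=camera_model("wrist");capture("wrist")
for n in("stout_shaker","square_shaker"):
  for d in outline_of("wrist",n)[:1]:print(round(d["conf"],2),*fit(n,[(m,d["pixels"])],(629,-43,0) if n[1]=="t" else (628,35,.09),12,n[1]=="q"))
E
```

```text
t: 11.67
tool_pos: [627.0, -43.1, 202.5]
eef_rot: [-2.219, -2.221, 0.002]
ft_force: [-0.3, -0.1, -0.4]
opening: 64.0
grip_force: 0.0
shift [ -0.5   3.4 146.5] turn 0.001 heading 0.001 q6 -0.09 rows>= 4
0.75 [630.256 -42.146   0.   ] 0.073
0.73 [6.27761e+02 3.47790e+01 8.10000e-02] 0.037
```

```bash
python3 -m crank '[[64,0.5,3,40,0],[64,0.5,3,80,0],[64,0.5,3,115,0],[64,0.5,3,135,0],[64,0.5,3,146,0],[64,0.5,3,146,0],[64,0.5,3,146,0],[44,0.5,3,146,0],[44,0.5,3,146,0],[44,0.5,3,146,0],[44,0.5,3,146,0],[44,0.5,3,146,0]]' 15; python3 -m crank '[[44,0,0,-10,0],[44,0,0,-25,0],[44,0,0,-45,0],[44,0,0,-70,0],[44,0,0,-100,0],[44,0,0,-130,0],[44,0,0,-140,0],[44,0,0,-140,0],[44,0,0,-140,0]]'
python3 - <<'E'
from h import *
go(457.5,238,70,.195)
E
```

```text
t: 12.82
tool_pos: [632.2, -43.9, 59.5]
eef_rot: [2.22, 2.22, 0.003]
ft_force: [-0.9, -0.3, 7.0]
opening: 49.5
grip_force: 15.0
t: 13.57
tool_pos: [630.8, -43.9, 197.5]
eef_rot: [2.221, 2.221, 0.0]
ft_force: [-0.6, -0.8, -3.2]
opening: 49.8
grip_force: 15.0
shift [ 281.9 -173.4  127.5] turn -0.195 heading -0.0 q6 -0.09 rows>= 9
```

```bash
python3 -m crank '[[44,15,-9,0,0],[44,45,-28,0,-0.05],[44,80,-49,0,-0.1],[44,115,-71,0,-0.15],[44,150,-92,0,-0.195],[44,185,-114,0,-0.195],[44,220,-135,0,-0.195],[44,250,-154,0,-0.195],[44,270,-166,0,-0.195],[44,282,-173,0,-0.195],[44,282,-173,0,-0.195],[44,282,-173,0,-0.195]]'
python3 - <<'E'
from h import *
go(457.5,238,53.5,.195)
E
```

```text
t: 14.57
tool_pos: [456.3, 238.4, 196.0]
eef_rot: [-1.991, -2.428, 0.005]
ft_force: [0.7, -0.1, -1.6]
opening: 49.7
grip_force: 15.0
shift [ -0.5   1.6 142.5] turn 0.002 heading 0.197 q6 0.26 rows>= 4
```

```bash
python3 -m crank '[[44,0,2,30,0],[44,0,2,65,0],[44,0,2,100,0],[44,0,2,122,0],[44,0,2,132,0],[44,0,2,138,0],[44,0,2,140,0],[44,0,2,140,0],[44,0,2,140,0]]'; python3 -m crank '[[44,0,0,1,0],[44,0,0,1.5,0],[44,0,0,2,0],[44,0,0,2.5,0],[44,0,0,2.5,0]]'
```

```text
t: 15.32
tool_pos: [461.1, 238.8, 58.8]
eef_rot: [1.994, 2.426, 0.003]
ft_force: [-0.2, -0.4, -1.5]
opening: 49.6
grip_force: 15.0
t: 15.73
tool_pos: [460.2, 238.6, 55.4]
eef_rot: [1.994, 2.427, 0.001]
ft_force: [-0.2, 0.5, -1.7]
opening: 49.7
grip_force: 15.0
```

```bash
python3 -m crank '[[44,0,0,0.5,0],[44,0,0,1,0],[44,0,0,1.5,0],[44,0,0,1.5,0],[44,0,0,1.5,0]]';python3 -m crank '[[44,0,0,0.5,0],[44,0,0,1,0],[44,0,0,1,0]]'
```

```text
t: 16.15
tool_pos: [460.1, 238.5, 53.6]
eef_rot: [-1.995, -2.427, 0.0]
ft_force: [0.0, -0.4, -1.7]
opening: 49.8
grip_force: 15.0
t: 16.4
tool_pos: [460.1, 238.5, 52.6]
eef_rot: [-1.995, -2.427, 0.0]
ft_force: [0.3, 0.5, -2.4]
opening: 50.0
grip_force: 15.0
```

Next: a final 0.7 mm down, release, rise, and go to the square shaker.

```bash
python3 -m crank '[[44,0,0,0.7,0],[44,0,0,0.7,0],[44,0,0,0.7,0]]'; python3 -m crank '[[66,0,0,0,0],[66,0,0,0,0],[66,0,0,0,0],[66,0,0,0,0],[66,0,0,-30,0],[66,0,0,-70,0],[66,0,0,-110,0],[66,0,0,-145,0],[66,0,0,-145,0],[66,0,0,-145,0]]'
python3 - <<'E'
from h import *
go(628,35,70,0.085)
E
```

```text
t: 16.65
tool_pos: [460.1, 238.6, 52.5]
eef_rot: [1.995, 2.427, 0.0]
ft_force: [-1.9, -0.6, 4.8]
opening: 49.8
grip_force: 15.0
t: 17.48
tool_pos: [461.4, 239.2, 199.1]
eef_rot: [1.993, 2.426, 0.007]
ft_force: [-0.5, -0.3, -0.7]
opening: 66.0
grip_force: 0.0
shift [-232.8  123.2  129.4] turn 0.11 heading 0.195 q6 0.26 rows>= 8
```

```bash
python3 -m crank '[[64,-233,124,0,0.11],[64,-233,124,0,0.11],[64,-233,124,0,0.11],[64,-233,124,0,0.11],[64,-233,124,0,0.11],[64,-233,124,0,0.11],[64,-233,124,0,0.11],[64,-233,124,0,0.11],[64,-233,124,0,0.11],[64,-233,124,0,0.11],[64,-233,124,0,0.11]]'
python3 - <<'E'
from h import *
go(628,35,68,.085)
m=camera_model("wrist");capture("wrist")
for n in("square_shaker","toothpicks"):
  for d in outline_of("wrist",n)[:1]:print(round(d["conf"],2),*fit(n,[(m,d["pixels"])],(695,11,0) if n[1]=="o" else (628,35,.09),12,n[1]=="q"))
E
```

```text
t: 18.4
tool_pos: [625.5, 35.4, 196.3]
eef_rot: [-2.122, -2.314, 0.002]
ft_force: [0.7, 0.4, 0.8]
opening: 64.1
grip_force: 0.0
shift [ -0.6   2.7 128.3] turn 0.002 heading 0.087 q6 -0.05 rows>= 4
0.72 [6.26874e+02 3.63930e+01 8.70000e-02] 0.066
0.59 [693.843  12.793   0.   ] 0.137
```

```bash
python3 -m crank '[[64,0,2,40,0],[64,0,2,75,0],[64,0,2,105,0],[64,0,2,120,0],[64,0,2,126,0],[64,0,2,126,0],[64,0,2,126,0],[38,0,2,126,0],[38,0,2,126,0],[38,0,2,126,0],[38,0,2,126,0],[38,0,2,126,0],[38,0,2,126,0]]' 15; python3 -m crank '[[38,0,0,-10,0],[38,0,0,-25,0],[38,0,0,-45,0],[38,0,0,-70,0],[38,0,0,-100,0],[38,0,0,-130,0],[38,0,0,-130,0],[38,0,0,-130,0]]'
python3 - <<'E'
from h import *
go(472,164.4,70,.195)
E
```

```text
t: 19.63
tool_pos: [628.8, 34.1, 71.7]
eef_rot: [-2.125, -2.314, 0.0]
ft_force: [-3.4, -0.4, 6.1]
opening: 44.2
grip_force: 15.0
t: 20.3
tool_pos: [630.1, 34.2, 203.3]
eef_rot: [2.123, 2.311, 0.005]
ft_force: [-0.2, -0.8, -2.2]
opening: 43.9
grip_force: 15.0
shift [ 143.2 -147.1  132.6] turn -0.11 heading 0.085 q6 -0.05 rows>= 6
```

```bash
python3 -m crank '[[38,15,-15,0,0],[38,38,-39,0,-0.03],[38,63,-65,0,-0.06],[38,88,-90,0,-0.09],[38,113,-116,0,-0.11],[38,133,-136,0,-0.11],[38,143,-146,0,-0.11],[38,143,-146,0,-0.11],[38,143,-146,0,-0.11],[38,143,-146,0,-0.11]]'
python3 - <<'E'
from h import *
go(472,164.4,65.5,.195)
E
```

```text
t: 21.13
tool_pos: [472.1, 163.8, 200.7]
eef_rot: [1.995, 2.427, -0.0]
ft_force: [0.3, 0.2, -1.4]
opening: 44.0
grip_force: 15.0
shift [  0.6  -0.  135.2] turn -0.0 heading 0.195 q6 0.12 rows>= 4
```

```bash
python3 -m crank '[[38,0,0,30,0],[38,0,0,65,0],[38,0,0,100,0],[38,0,0,120,0],[38,0,0,129,0],[38,0,0,132,0],[38,0,0,133,0],[38,0,0,134,0],[38,0,0,134.5,0],[38,0,0,134.5,0],[38,0,0,134.5,0]]'; python3 -m crank '[[38,0,0,0.5,0],[38,0,0,1,0],[38,0,0,1,0],[38,0,0,1,0]]'
```

```text
t: 22.05
tool_pos: [471.9, 164.5, 67.4]
eef_rot: [1.994, 2.426, 0.002]
ft_force: [0.6, 0.5, -2.0]
opening: 44.0
grip_force: 15.0
t: 22.38
tool_pos: [471.3, 164.3, 65.5]
eef_rot: [1.994, 2.427, 0.0]
ft_force: [-0.2, 0.7, -2.6]
opening: 44.1
grip_force: 15.0
```

```bash
python3 -m crank '[[38,0,0,0.5,0],[38,0,0,0.8,0],[38,0,0,0.8,0]]';  python3 -m crank '[[38,0,0,0.5,0],[38,0,0,0.5,0]]'; python3 -m crank '[[66,0,0,0,0],[66,0,0,0,0],[66,0,0,0,0],[66,0,0,0,0],[66,0,0,-30,0],[66,0,0,-70,0],[66,0,0,-110,0],[66,0,0,-140,0],[66,0,0,-140,0],[66,0,0,-140,0]]'
python3 - <<'E'
from h import *
go(695,-98,200,np.pi/2)
im=capture("top");m=camera_model("top")
cv2.imwrite("pics/t1.png",cv2.resize(im[120:300,180:480,::-1],None,fx=2.6,fy=2.6))
for n,q in(("slim_shaker",(442,312,0)),("square_shaker",(472,164,.19)),("stout_shaker",(460,238,0))):
  for d in outline_of("top",n)[:1]:print(n,round(d["conf"],2),*fit(n,[(m,d["pixels"])],q,5,n[1]=="q"))
E
```

```text
t: 22.63
tool_pos: [471.3, 164.3, 64.7]
eef_rot: [-1.995, -2.427, 0.0]
ft_force: [-0.6, 0.8, 0.6]
opening: 43.6
grip_force: 15.0
t: 22.8
tool_pos: [471.3, 164.2, 64.7]
eef_rot: [-1.995, -2.427, 0.0]
ft_force: [-2.4, -1.3, 7.4]
opening: 44.1
grip_force: 15.0
t: 23.63
tool_pos: [472.4, 164.6, 205.9]
eef_rot: [1.993, 2.425, 0.006]
ft_force: [-0.6, 0.6, 0.2]
opening: 66.2
grip_force: 0.0
shift [-300.8  167.5    6.4] turn -1.376 heading 0.195 q6 0.12 rows>= 12
```

View pics/t1.png

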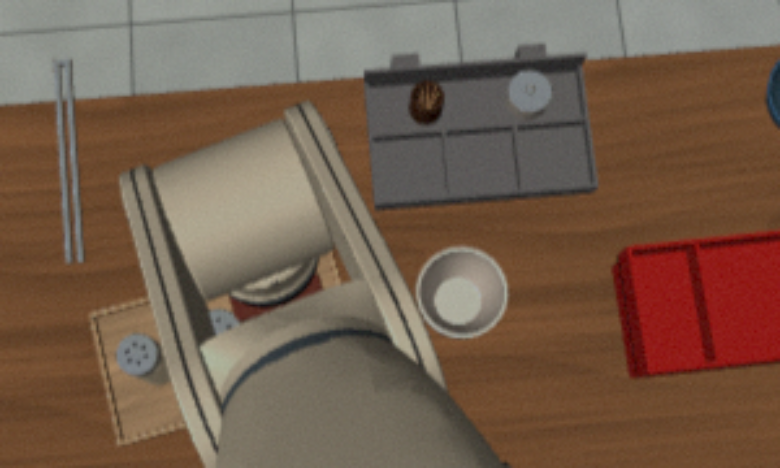

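Three shakers' spots are empty, the tray holds them upright, and the soup cup hasn't moved. The pot (530,92 in the crop) is free to take.

```bash
python3 -m crank '[[66,-301,166,0,-1.376],[66,-301,166,0,-1.376],[66,-301,166,0,-1.376],[66,-301,166,0,-1.376],[66,-301,166,0,-1.376],[66,-301,166,0,-1.376],[66,-301,166,0,-1.376],[66,-301,166,0,-1.376],[66,-301,166,0,-1.376],[66,-301,166,0,-1.376],[66,-301,166,0,-1.376],[66,-301,166,0,-1.376],[66,-301,166,0,-1.376],[66,-301,166,0,-1.376],[66,-301,166,0,-1.376]]'
python3 - <<'E'
from h import *
go(695,-98,17,np.pi/2)
m=camera_model("wrist");im=capture("wrist");cv2.imwrite("pics/w3.png",im[:,:,::-1])
for n in("pot","shelf"):
  for d in outline_of("wrist",n)[:1]:print(n,round(d["conf"],2),np.round(d["pixel"]),*fit(n,[(m,d["pixels"])],(695,-98,0) if n=="pot" else (660,-44,0),12 if n=="pot" else 0))
E
```

```text
t: 25.08
tool_pos: [692.0, -98.7, 203.0]
eef_rot: [-0.001, -3.14, -0.0]
ft_force: [-0.1, 0.1, 0.0]
opening: 65.9
grip_force: 0.0
shift [ -3.3   0.7 186. ] turn -0.001 heading 1.57 q6 -1.73 rows>= 5
pot 0.61 [316. 185.] [695.819 -99.23    0.   ] 0.06
shelf 0.96 [376. 142.] [659.161 -42.432   0.   ] 0.091
```

View pics/w3.png

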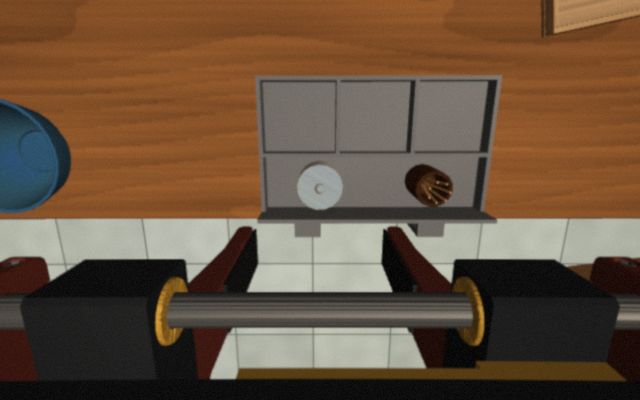

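Pot at (319,187), centred between the fingers along y and about 4 mm ahead in x. Descending.

```bash
python3 -m crank '[[66,-3.5,0.4,40,0],[66,-3.5,0.4,80,0],[66,-3.5,0.4,120,0],[66,-3.5,0.4,150,0],[66,-3.5,0.4,170,0],[66,-3.5,0.4,180,0],[66,-3.5,0.4,183,0],[66,-3.5,0.4,183,0],[66,-3.5,0.4,183,0],[42,-3.5,0.4,183,0],[42,-3.5,0.4,183,0],[42,-3.5,0.4,183,0],[42,-3.5,0.4,183,0],[42,-3.5,0.4,183,0],[42,-3.5,0.4,183,0]]' 15; python3 -m crank '[[42,0,0,-8,0],[42,0,0,-20,0],[42,0,0,-45,0],[42,0,0,-75,0],[42,0,0,-110,0],[42,0,0,-145,0],[42,0,0,-175,0],[42,0,0,-175,0],[42,0,0,-175,0],[42,0,0,-175,0]]'
python3 - <<'E'
from h import *
go(450,-205,200,.035)
E
```

```text
t: 26.48
tool_pos: [696.6, -98.6, 22.3]
eef_rot: [-0.0, 3.14, -0.0]
ft_force: [-1.7, -0.6, 6.3]
opening: 46.2
grip_force: 15.0
t: 27.32
tool_pos: [695.3, -98.3, 196.0]
eef_rot: [0.0, -3.141, -0.0]
ft_force: [0.5, 0.2, -1.2]
opening: 46.4
grip_force: 15.0
shift [ 245.3 -106.6   -3.8] turn 1.536 heading 1.571 q6 -1.73 rows>= 13
```

```bash
python3 -m crank '[[42,10,-4,0,0.06],[42,30,-13,0,0.17],[42,52,-23,0,0.29],[42,75,-33,0,0.41],[42,98,-43,0,0.53],[42,121,-53,0,0.65],[42,144,-63,0,0.77],[42,167,-73,0,0.89],[42,190,-83,0,1.01],[42,210,-92,0,1.13],[42,230,-100,0,1.25],[42,240,-104,0,1.37],[42,245,-106,0,1.47],[42,245,-106,0,1.536],[42,245,-106,0,1.536],[42,245,-106,0,1.536],[42,245,-106,0,1.536]]'
python3 - <<'E'
from h import *
go(450,-205,64,.035)
m=camera_model("wrist");im=capture("wrist");cv2.imwrite("pics/w4.png",im[:,:,::-1])
for c in("top","scene"):
  capture(c);mc=camera_model(c)
  for d in outline_of(c,"bento")[:1]:print(c,round(d["conf"],2),*fit("bento",[(mc,d["pixels"])],(451,-263,.035),0,1))
q=np.array([451.5,-263.5,.035]);c,s=np.cos(q[2]),np.sin(q[2]);print(q[0]-s*59,q[1]+c*59)
P=np.array([[-58.5,27,90],[-58.5,91,90],[58.5,91,90],[58.5,27,90],[-62.5,95,90],[62.5,95,90]],float)
print(proj(m,place(P,q,0)).round())
E
```

```text
t: 28.73
tool_pos: [450.6, -204.2, 195.4]
eef_rot: [-2.179, -2.261, 0.001]
ft_force: [-0.2, 0.1, 0.4]
opening: 46.4
grip_force: 15.0
shift [ -0.9  -0.4 131.4] turn 0.002 heading 0.037 q6 -0.49 rows>= 4
top 0.75 [ 4.49667e+02 -1.88452e+02  6.20000e-02] 0.588
scene 0.69 [ 4.50013e+02 -2.61163e+02  3.30000e-02] 0.031
449.4354215783442 -204.53613381111418
[[251. 232.]
 [247. 158.]
 [391. 158.]
 [387. 233.]
 [241. 153.]
 [396. 153.]]
```

View pics/w4.png

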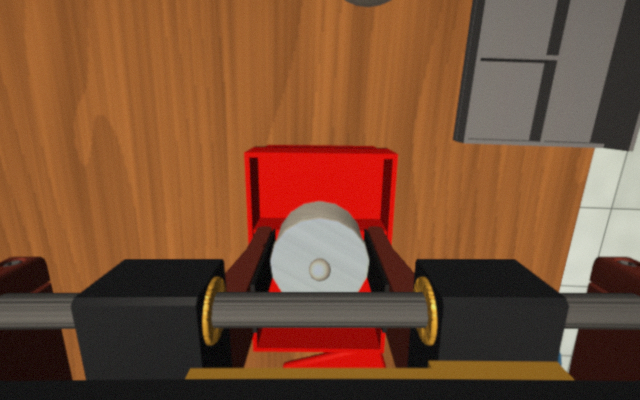

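The bento's end wall shows at cols 246–396, row 149, about 4 px above my prediction. So its compartment centre is about (451,-203), within the 8 mm margin. Lowering.

```bash
python3 -m crank '[[42,1,0,30,0],[42,1,0,65,0],[42,1,0,95,0],[42,1,0,115,0],[42,1,0,125,0],[42,1,0,129,0],[42,1,0,130,0],[42,1,0,130,0],[42,1,0,130,0],[42,1,0,130,0]]'; python3 -m crank '[[42,0,0,0.5,0],[42,0,0,1,0],[42,0,0,1.5,0],[42,0,0,1.5,0],[42,0,0,1.5,0]]'
```

```text
t: 29.82
tool_pos: [451.8, -203.9, 67.3]
eef_rot: [2.181, 2.259, 0.001]
ft_force: [0.3, -0.9, -0.4]
opening: 46.2
grip_force: 15.0
t: 30.23
tool_pos: [450.9, -203.5, 64.7]
eef_rot: [-2.182, -2.26, 0.0]
ft_force: [-0.1, -0.0, -1.4]
opening: 46.0
grip_force: 15.0
```

```bash
python3 -m crank '[[42,0,0,0.5,0],[42,0,0,1,0],[42,0,0,1.5,0],[42,0,0,1.5,0],[42,0,0,1.5,0]]'; python3 -m crank '[[42,0,0,0.5,0],[42,0,0,0.8,0],[42,0,0,0.8,0]]'
```

```text
t: 30.65
tool_pos: [450.9, -203.5, 63.1]
eef_rot: [-2.182, -2.26, 0.0]
ft_force: [0.0, 0.6, -1.2]
opening: 45.9
grip_force: 15.0
t: 30.9
tool_pos: [450.9, -203.5, 62.3]
eef_rot: [-2.182, -2.26, 0.0]
ft_force: [0.3, 0.2, 0.4]
opening: 46.0
grip_force: 15.0
```

```bash
python3 -m crank '[[42,0,0,0.4,0],[42,0,0,0.4,0],[60,0,0,0,0],[60,0,0,0,0],[60,0,0,0,0],[60,0,0,0,0],[60,0,0,-30,0],[60,0,0,-70,0],[60,0,0,-110,0],[60,0,0,-145,0],[60,0,0,-145,0],[60,0,0,-145,0]]'
python3 - <<'E'
from h import *
im=capture("wrist");cv2.imwrite("pics/w5.png",im[:,:,::-1])
go(471.5,164.3,200,.195)
E
```

```text
t: 31.9
tool_pos: [452.2, -204.1, 209.4]
eef_rot: [2.179, 2.257, 0.002]
ft_force: [0.3, 0.2, -0.8]
opening: 59.9
grip_force: 0.0
shift [366.9  33.3   7.5] turn -0.16 heading 0.035 q6 -0.48 rows>= 9
```

View pics/w5.png

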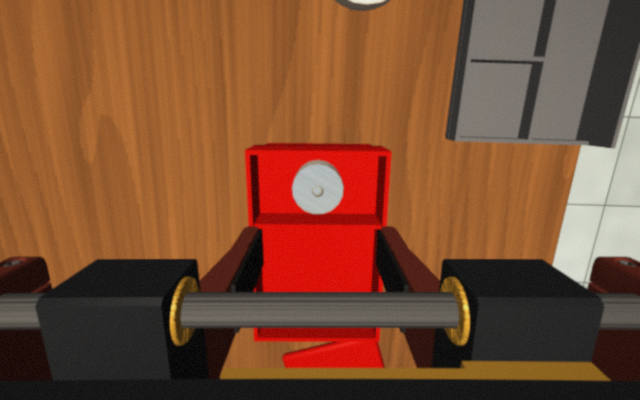

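The pot stands upright in the small compartment, at (318,187). Now the square shaker goes back.

```bash
python3 -m crank '[[66,367,33,0,-0.16],[66,367,33,0,-0.16],[66,367,33,0,-0.16],[66,367,33,0,-0.16],[66,367,33,0,-0.16],[66,367,33,0,-0.16],[66,367,33,0,-0.16],[66,367,33,0,-0.16],[66,367,33,0,-0.16],[66,367,33,0,-0.16],[66,367,33,0,-0.16],[66,367,33,0,-0.16],[66,367,33,0,-0.16]]'
python3 - <<'E'
from h import *
go(471.5,164.3,66,.195)
m=camera_model("wrist");im=capture("wrist");cv2.imwrite("pics/w6.png",im[:,:,::-1])
for n,q in(("slim_shaker",(442,312,0)),("square_shaker",(472,164,.19)),("stout_shaker",(460,238,0))):
  for d in outline_of("wrist",n)[:1]:print(n,round(d["conf"],2),*fit(n,[(m,d["pixels"])],q,5,n[1]=="q"))
E
```

```text
t: 33.03
tool_pos: [470.4, 163.2, 206.3]
eef_rot: [-1.995, -2.425, 0.003]
ft_force: [0.6, -1.0, -0.3]
opening: 66.1
grip_force: 0.0
shift [  1.    1.7 140.3] turn -0.001 heading 0.194 q6 0.12 rows>= 4
slim_shaker 0.59 [446.963 289.167   0.   ] 0.5
square_shaker 0.62 [4.69828e+02 1.66550e+02 1.79000e-01] 0.042
stout_shaker 0.88 [459.184 238.244   0.   ] 0.043
```

View pics/w6.png

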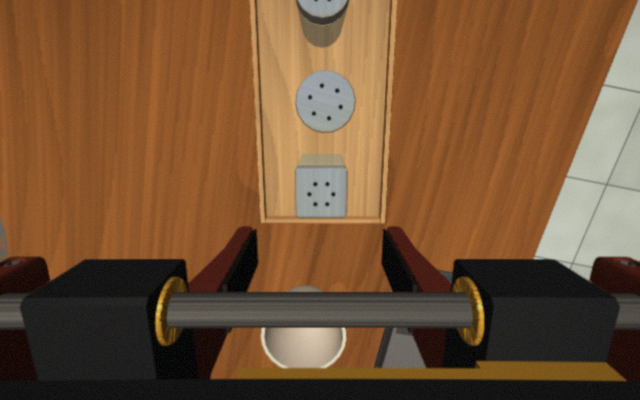

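All three stand upright in the tray, square at (321,192).

```bash
python3 -m crank '[[66,1,1,40,0],[66,1,1,80,0],[66,1,1,115,0],[66,1,1,132,0],[66,1,1,138,0],[66,1,1,138,0],[66,1,1,138,0],[38,1,1,138,0],[38,1,1,138,0],[38,1,1,138,0],[38,1,1,138,0],[38,1,1,138,0],[38,1,1,138,0]]' 15; python3 -m crank '[[38,0,0,-10,0],[38,0,0,-25,0],[38,0,0,-45,0],[38,0,0,-70,0],[38,0,0,-100,0],[38,0,0,-130,0],[38,0,0,-135,0],[38,0,0,-135,0],[38,0,0,-135,0]]'
python3 - <<'E'
from h import *
go(628.5,33.5,70,0)
E
```

```text
t: 34.32
tool_pos: [471.7, 165.6, 69.9]
eef_rot: [-1.994, -2.427, 0.0]
ft_force: [-1.9, -0.3, 6.7]
opening: 44.0
grip_force: 15.0
t: 35.07
tool_pos: [471.4, 165.4, 204.0]
eef_rot: [-1.995, -2.427, 0.0]
ft_force: [-0.5, 0.1, -2.8]
opening: 44.1
grip_force: 15.0
shift [-159.9  128.6  134. ] turn 0.195 heading 0.195 q6 0.12 rows>= 6
```

```bash
python3 -m crank '[[38,-12,10,0,0.02],[38,-37,30,0,0.06],[38,-65,52,0,0.1],[38,-93,75,0,0.15],[38,-121,97,0,0.195],[38,-143,115,0,0.195],[38,-156,125,0,0.195],[38,-160,129,0,0.195],[38,-160,129,0,0.195],[38,-160,129,0,0.195],[38,-160,129,0,0.195]]'
python3 - <<'E'
from h import *
go(628.5,33.5,78,0)
E
```

```text
t: 35.98
tool_pos: [627.9, 34.5, 203.4]
eef_rot: [-2.219, -2.221, 0.002]
ft_force: [0.3, -0.1, -2.4]
opening: 44.3
grip_force: 15.0
shift [ -1.    0.9 125.4] turn 0.001 heading 0.001 q6 0.03 rows>= 4
```

```bash
python3 -m crank '[[38,-1,0,30,0],[38,-1,0,65,0],[38,-1,0,95,0],[38,-1,0,112,0],[38,-1,0,120,0],[38,-1,0,123,0],[38,-1,0,124,0],[38,-1,0,124.5,0],[38,-1,0,124.5,0],[38,-1,0,124.5,0],[38,-1,0,124.5,0]]'; python3 -m crank '[[38,0,0,0.5,0],[38,0,0,1,0],[38,0,0,1,0],[38,0,0,1,0]]'
```

```text
t: 36.9
tool_pos: [630.1, 32.6, 81.0]
eef_rot: [2.221, 2.221, 0.002]
ft_force: [-0.8, 0.5, -1.9]
opening: 44.2
grip_force: 15.0
t: 37.23
tool_pos: [629.4, 32.6, 78.9]
eef_rot: [-2.221, -2.221, 0.0]
ft_force: [-0.7, 0.3, -2.7]
opening: 44.1
grip_force: 15.0
```

```bash
python3 -m crank '[[38,0,0,0.5,0],[38,0,0,1,0],[38,0,0,1.2,0],[38,0,0,1.2,0],[38,0,0,1.2,0]]'; python3 -m crank '[[38,0,0,0.4,0],[38,0,0,0.8,0],[38,0,0,0.8,0]]'
```

```text
t: 37.65
tool_pos: [629.4, 32.6, 77.6]
eef_rot: [-2.221, -2.221, 0.0]
ft_force: [1.3, 1.4, -1.9]
opening: 44.0
grip_force: 15.0
t: 37.9
tool_pos: [629.5, 32.6, 77.0]
eef_rot: [2.221, 2.221, 0.0]
ft_force: [-1.2, -0.2, 0.2]
opening: 44.3
grip_force: 15.0
```

Contact. I'll press slightly, release, rise, and move on to the stout shaker.

```bash
python3 -m crank '[[38,0,0,0.4,0],[38,0,0,0.4,0],[64,0,0,0,0],[64,0,0,0,0],[64,0,0,0,0],[64,0,0,0,0],[64,0,0,-30,0],[64,0,0,-70,0],[64,0,0,-110,0],[64,0,0,-130,0],[64,0,0,-130,0],[64,0,0,-130,0]]'
python3 - <<'E'
from h import *
go(460,238.5,53,.195)
m=camera_model("wrist");capture("wrist")
for d in outline_of("wrist","square_shaker")[:1]:print(round(d["conf"],2),*fit("square_shaker",[(m,d["pixels"])],(629,33,0),12,1))
E
```

```text
t: 38.9
tool_pos: [630.1, 32.6, 208.2]
eef_rot: [2.22, 2.22, 0.003]
ft_force: [0.3, 0.9, -1.2]
opening: 64.3
grip_force: 0.0
shift [ 205.9 -170.6  154.7] turn -0.195 heading -0.0 q6 0.03 rows>= 8
0.68 [ 6.2874e+02  3.2313e+01 -2.3000e-02] 0.055
```

```bash
python3 -m crank '[[66,206,-169,0,-0.195],[66,206,-169,0,-0.195],[66,206,-169,0,-0.195],[66,206,-169,0,-0.195],[66,206,-169,0,-0.195],[66,206,-169,0,-0.195],[66,206,-169,0,-0.195],[66,206,-169,0,-0.195],[66,206,-169,0,-0.195],[66,206,-169,0,-0.195],[66,206,-169,0,-0.195]]'
python3 - <<'E'
from h import *
go(459.7,238.5,53,.195)
E
```

```text
t: 39.92
tool_pos: [461.0, 237.6, 206.2]
eef_rot: [-1.996, -2.426, 0.002]
ft_force: [1.1, 0.4, -0.1]
opening: 65.9
grip_force: 0.0
shift [  1.2  -1.  153.2] turn -0.001 heading 0.194 q6 0.26 rows>= 4
```

```bash
python3 -m crank '[[66,1,-1,40,0],[66,1,-1,80,0],[66,1,-1,120,0],[66,1,-1,142,0],[66,1,-1,151,0],[66,1,-1,151,0],[66,1,-1,151,0],[44,1,-1,151,0],[44,1,-1,151,0],[44,1,-1,151,0],[44,1,-1,151,0],[44,1,-1,151,0]]' 15; python3 -m crank '[[44,0,0,-10,0],[44,0,0,-25,0],[44,0,0,-45,0],[44,0,0,-70,0],[44,0,0,-100,0],[44,0,0,-130,0],[44,0,0,-145,0],[44,0,0,-145,0],[44,0,0,-145,0]]'
python3 - <<'E'
from h import *
go(629.5,-43.5,70,0)
E
```

```text
t: 40.92
tool_pos: [460.2, 239.9, 57.3]
eef_rot: [1.994, 2.426, 0.004]
ft_force: [-0.9, -1.9, 8.3]
opening: 50.1
grip_force: 15.0
t: 41.67
tool_pos: [459.4, 239.5, 201.8]
eef_rot: [1.994, 2.427, 0.003]
ft_force: [0.2, 0.8, -1.5]
opening: 49.8
grip_force: 15.0
shift [-310.7  111.8  131.8] turn 0.195 heading 0.195 q6 0.26 rows>= 9
```

```bash
python3 -m crank '[[44,-20,7,0,0.02],[44,-52,19,0,0.06],[44,-88,32,0,0.1],[44,-124,45,0,0.15],[44,-160,58,0,0.195],[44,-196,71,0,0.195],[44,-232,84,0,0.195],[44,-265,95,0,0.195],[44,-290,104,0,0.195],[44,-305,110,0,0.195],[44,-311,112,0,0.195],[44,-311,112,0,0.195],[44,-311,112,0,0.195],[44,-311,112,0,0.195]]'
python3 - <<'E'
from h import *
go(629.5,-43,66,0)
E
```

```text
t: 42.83
tool_pos: [628.4, -42.6, 200.4]
eef_rot: [-2.219, -2.222, 0.001]
ft_force: [0.2, -0.1, -1.1]
opening: 49.3
grip_force: 15.0
shift [ -0.5   1.3 134.4] turn 0.001 heading 0.001 q6 -0.09 rows>= 4
```

```bash
python3 -m crank '[[44,0,0.5,30,0],[44,0,0.5,65,0],[44,0,0.5,100,0],[44,0,0.5,120,0],[44,0,0.5,129,0],[44,0,0.5,132,0],[44,0,0.5,133,0],[44,0,0.5,133.5,0],[44,0,0.5,133.5,0],[44,0,0.5,133.5,0],[44,0,0.5,133.5,0]]'; python3 -m crank '[[44,0,0,0.5,0],[44,0,0,1,0],[44,0,0,1,0],[44,0,0,1,0]]'; python3 -m crank '[[44,0,0,0.5,0],[44,0,0,0.8,0],[44,0,0,0.8,0]]'
```

```text
t: 43.75
tool_pos: [630.6, -44.1, 68.6]
eef_rot: [2.22, 2.22, 0.002]
ft_force: [0.2, -0.2, -2.3]
opening: 49.9
grip_force: 15.0
t: 44.08
tool_pos: [629.8, -44.1, 66.4]
eef_rot: [-2.222, -2.221, 0.0]
ft_force: [-0.2, 1.0, -1.8]
opening: 49.6
grip_force: 15.0
t: 44.33
tool_pos: [629.8, -44.0, 65.4]
eef_rot: [-2.221, -2.221, 0.0]
ft_force: [-0.5, 0.2, -1.1]
opening: 49.6
grip_force: 15.0
```

```bash
python3 -m crank '[[44,0,0,0.4,0],[44,0,0,0.8,0],[44,0,0,0.8,0]]'; python3 -m crank '[[44,0,0,0.4,0],[44,0,0,0.6,0],[44,0,0,0.6,0]]'
```

```text
t: 44.58
tool_pos: [629.8, -44.0, 64.7]
eef_rot: [-2.221, -2.221, 0.0]
ft_force: [-0.1, 0.5, -1.9]
opening: 49.8
grip_force: 15.0
t: 44.83
tool_pos: [629.9, -44.0, 64.5]
eef_rot: [2.221, 2.221, 0.0]
ft_force: [-1.0, -0.1, 2.2]
opening: 49.8
grip_force: 15.0
```

```bash
python3 -m crank '[[44,0,0,0.2,0],[64,0,0,0,0],[64,0,0,0,0],[64,0,0,0,0],[64,0,0,0,0],[64,0,0,-30,0],[64,0,0,-70,0],[64,0,0,-110,0],[64,0,0,-140,0],[64,0,0,-140,0],[64,0,0,-140,0]]'
python3 - <<'E'
from h import *
go(442.6,312.7,68,.195)
E
```

```text
t: 45.75
tool_pos: [631.2, -44.2, 206.4]
eef_rot: [2.219, 2.219, 0.005]
ft_force: [-0.2, 1.0, -0.4]
opening: 64.1
grip_force: 0.0
shift [ 356.9 -189.3  137.4] turn -0.195 heading -0.0 q6 -0.09 rows>= 11
```

```bash
python3 -m crank '[[62,357,-188,0,-0.195],[62,357,-188,0,-0.195],[62,357,-188,0,-0.195],[62,357,-188,0,-0.195],[62,357,-188,0,-0.195],[62,357,-188,0,-0.195],[62,357,-188,0,-0.195],[62,357,-188,0,-0.195],[62,357,-188,0,-0.195],[62,357,-188,0,-0.195],[62,357,-188,0,-0.195],[62,357,-188,0,-0.195],[62,357,-188,0,-0.195],[62,357,-188,0,-0.195]]'
python3 - <<'E'
from h import *
go(442.6,312.7,68,.195)
m=camera_model("wrist");capture("wrist")
for d in outline_of("wrist","slim_shaker")[:1]:print(round(d["conf"],2),*fit("slim_shaker",[(m,d["pixels"])],(443,312,0),5))
E
```

```text
t: 46.92
tool_pos: [442.0, 311.8, 203.3]
eef_rot: [-1.996, -2.426, 0.003]
ft_force: [-1.2, -0.6, -0.1]
opening: 62.0
grip_force: 0.0
shift [  0.9   1.  135.3] turn -0.001 heading 0.194 q6 0.4 rows>= 4
0.68 [442.011 313.092   0.   ] 0.09
```

```bash
python3 -m crank '[[62,1,0.5,40,0],[62,1,0.5,80,0],[62,1,0.5,112,0],[62,1,0.5,128,0],[62,1,0.5,134,0],[62,1,0.5,134,0],[62,1,0.5,134,0],[34,1,0.5,134,0],[34,1,0.5,134,0],[34,1,0.5,134,0],[34,1,0.5,134,0],[34,1,0.5,134,0],[34,1,0.5,134,0]]' 15; python3 -m crank '[[34,0,0,-10,0],[34,0,0,-25,0],[34,0,0,-45,0],[34,0,0,-70,0],[34,0,0,-100,0],[34,0,0,-130,0],[34,0,0,-140,0],[34,0,0,-140,0],[34,0,0,-140,0]]'
python3 - <<'E'
from h import *
go(629.5,-119,70,0)
E
```

```text
t: 48.1
tool_pos: [442.7, 314.4, 71.1]
eef_rot: [1.994, 2.427, 0.002]
ft_force: [-1.4, -0.3, 7.3]
opening: 39.7
grip_force: 15.0
t: 48.85
tool_pos: [441.9, 313.9, 210.0]
eef_rot: [1.995, 2.427, 0.0]
ft_force: [-1.4, -0.4, -2.2]
opening: 40.0
grip_force: 15.0
shift [-461.1  100.1  140. ] turn 0.195 heading 0.195 q6 0.4 rows>= 12
```

```bash
python3 -m crank '[[34,-20,4,0,0.02],[34,-52,11,0,0.06],[34,-90,20,0,0.1],[34,-128,28,0,0.15],[34,-166,36,0,0.195],[34,-204,44,0,0.195],[34,-242,53,0,0.195],[34,-280,61,0,0.195],[34,-318,69,0,0.195],[34,-356,77,0,0.195],[34,-394,86,0,0.195],[34,-425,92,0,0.195],[34,-447,97,0,0.195],[34,-458,99,0,0.195],[34,-461,100,0,0.195],[34,-461,100,0,0.195],[34,-461,100,0,0.195],[34,-461,100,0,0.195]]'
python3 - <<'E'
from h import *
go(629.5,-119,80,0)
E
```

```text
t: 50.35
tool_pos: [628.9, -117.3, 209.7]
eef_rot: [-2.219, -2.222, 0.001]
ft_force: [0.3, 0.8, -2.1]
opening: 39.5
grip_force: 15.0
shift [ -1.8   0.7 129.7] turn 0.002 heading 0.002 q6 -0.2 rows>= 4
```

```bash
python3 -m crank '[[34,-0.5,0,30,0],[34,-0.5,0,65,0],[34,-0.5,0,98,0],[34,-0.5,0,116,0],[34,-0.5,0,125,0],[34,-0.5,0,128,0],[34,-0.5,0,129,0],[34,-0.5,0,129,0],[34,-0.5,0,129,0],[34,-0.5,0,129,0],[34,-0.5,0,129,0]]'; python3 -m crank '[[34,0,0,0.5,0],[34,0,0,1,0],[34,0,0,1,0],[34,0,0,1,0]]'; python3 -m crank '[[34,0,0,0.5,0],[34,0,0,0.6,0],[34,0,0,0.6,0]]'
```

```text
t: 51.27
tool_pos: [630.3, -119.5, 82.3]
eef_rot: [2.22, 2.22, 0.002]
ft_force: [-1.2, 1.3, -1.2]
opening: 39.8
grip_force: 15.0
t: 51.6
tool_pos: [629.5, -119.4, 80.1]
eef_rot: [-2.221, -2.221, 0.0]
ft_force: [-1.1, -0.0, -1.4]
opening: 39.8
grip_force: 15.0
t: 51.85
tool_pos: [629.6, -119.3, 79.5]
eef_rot: [-2.221, -2.221, 0.0]
ft_force: [0.2, -0.9, -0.8]
opening: 39.8
grip_force: 15.0
```

```bash
python3 -m crank '[[34,0,0,0.5,0],[34,0,0,1,0],[34,0,0,1,0],[34,0,0,1,0]]'; python3 -m crank '[[34,0,0,0.4,0],[34,0,0,0.6,0],[34,0,0,0.6,0]]'
```

```text
t: 52.18
tool_pos: [629.6, -119.3, 78.5]
eef_rot: [-2.221, -2.221, 0.0]
ft_force: [0.0, 0.1, -1.5]
opening: 40.1
grip_force: 15.0
t: 52.43
tool_pos: [629.7, -119.4, 78.2]
eef_rot: [2.221, 2.221, 0.0]
ft_force: [-0.3, 0.1, 0.5]
opening: 40.1
grip_force: 15.0
```

```bash
python3 -m crank '[[34,0,0,0.4,0],[34,0,0,0.4,0],[62,0,0,0,0],[62,0,0,0,0],[62,0,0,0,0],[62,0,0,0,0],[62,0,0,-30,0],[62,0,0,-70,0],[62,0,0,-110,0],[62,0,0,-150,0],[62,0,0,-190,0],[62,80,-40,-200,0],[62,120,-40,-200,0],[62,120,-80,-200,0],[62,120,-80,-200,0],[62,120,-80,-200,0],[62,120,-80,-200,0]]'
python3 - <<'E'
from h import *
m=camera_model("wrist");im=capture("wrist");cv2.imwrite("pics/w7.png",im[:,:,::-1])
im=capture("scene");cv2.imwrite("pics/s7.png",cv2.resize(im[130:330,60:480,::-1],None,fx=1.9,fy=1.9))
for c in("wrist","scene"):
 mm=camera_model(c)
 for n,q,z in(("slim_shaker",(629,-119,0),12),("square_shaker",(629,33,0),12),("stout_shaker",(630,-44,0),12),("toothpicks",(695,11,0),12),("pot",(450,-203,0),52)):
  for d in outline_of(c,n)[:1]:print(c,n,round(d["conf"],2),*fit(n,[(mm,d["pixels"])],q,z))
E
```

```text
t: 53.85
tool_pos: [549.2, 1.4, 278.5]
eef_rot: [2.219, 2.223, 0.001]
ft_force: [-0.1, 0.8, -0.1]
opening: 61.7
grip_force: 0.0
wrist slim_shaker 0.9 [ 613.576 -110.054    0.   ] 0.668
wrist square_shaker 0.84 [628.485  30.614   0.   ] 0.069
wrist stout_shaker 0.72 [628.768 -44.25    0.   ] 0.12
wrist toothpicks 0.82 [694.163   9.329   0.   ] 0.115
wrist pot 0.75 [ 450.008 -220.958    0.   ] 0.621
scene slim_shaker 0.85 [ 629.547 -120.732    0.   ] 0.072
scene square_shaker 0.81 [626.337  34.648   0.   ] 0.131
scene stout_shaker 0.56 [630.141 -46.556   0.   ] 0.059
scene toothpicks 0.88 [693.885  12.7     0.   ] 0.3
```

View pics/w7.png

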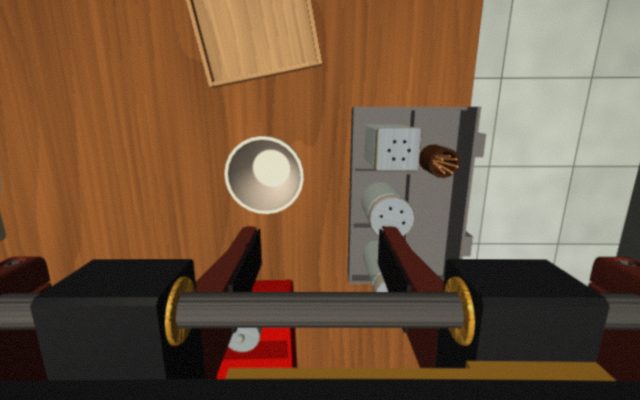

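View pics/s7.png

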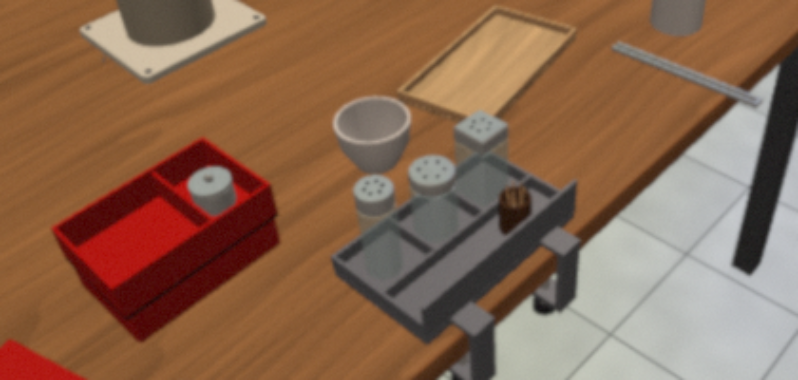

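In the scene crop, slim (374,230), stout (432,195) and square (481,150) stand upright in their own slots. The pot is in the small compartment (211,188), the tray is empty, and the toothpicks, cup and chopsticks are where they were. The arm is clear of everything.

```bash
python3 -c "
from bench import *
print(close_job())"
```

```text
the job is handed in; nothing more can be done
None
```

The job is handed in at about 54 s: the pot stands in the bento's small compartment, all three shakers are back upright in their own slots, and the toothpick holder, soup cup and chopsticks were left where they were.

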